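# Slide the bead tray home between the ceramic rails

## Task

Push the bead tray along the bench with the fingertips, into the lane between the two white ceramic guide rails and gently on until it stands square against the steel end stop. The ceramic is brittle: neither the tray nor the robot may touch either rail. Keep the tray flat on the bench, never lifted or tipped, leave the other things on the bench undisturbed, and finish with the hand clear.

Things in the scene. Friction and masses are not known exactly. Their poses are not given: they have to be found in the camera images.
- tray: Loose aluminium kiln tray full of glass beads, 120 long (x) x 100 wide (y) x 42 high mm (bead tops 44), upright flat faces, solid, 0.4 to 0.85 kg; it stops when the push stops. Origin at the centre of its underside, z up. It starts before the lane's mouth, up to 40 mm to either side of the lane's centre line and turned up to 0.35 rad, its +x end towards the lane.
- lane: Fixed lane, shown by a thin dark sheet level with the bench (no step). Origin on the bench at the middle of its open mouth; +x runs along the centre line to the end stop, +y to its left, z up. 124 mm clear between the rails: 12 mm each side of a centred tray. Place and heading vary; seen from the robot it runs from right to left (base +y) to within 0.3 rad.
- lane_home (a point): Point on the bench in the lane where the tray's origin lies when the tray is fully home: x = 170, y = 0 mm of the lane; the tray's x axis then lies along the lane's. Axes as the lane's.
- rail_left: White brittle ceramic tube, 14 mm thick, 240 mm long, top 16 mm above the bench, fixed, on the lane's +y side. Origin on the bench under its middle, at x = 120, y = +69 mm of the lane; it runs from x = 0 to 240 mm. Two steel saddles, 8 mm high, project to 16 mm outward from its centre line and belong to it.
- rail_right: The same tube on the lane's -y side: origin at x = 120, y = -69 mm of the lane.
- stop: Fixed steel angle across the lane's far end, 110 mm wide and 30 mm high. Origin on the bench at the middle of the face that the tray meets, at x = 230 mm of the lane.
- jar: Bystander: small amber glass jar, 46 mm across, 55 high, on the lane's left side (towards the robot), 118 to 130 mm from its centre line and 70 to 130 mm beyond the mouth. Origin at its underside.
- mould: Bystander: square brass marble mould, 60 x 60 x 22 mm, on the lane's right side, 130 to 150 mm from its centre line and 30 to 100 mm beyond the mouth. Origin at its underside.
- paddle: Bystander: spatula-like hand tool about 280 mm long and 20 high, lying on the right of the bench, clear of the tray. Origin under its middle.
- tweezers: Bystander: steel tweezers, 140 mm long and 6 high, lying on the left, past the lane's stop. Origin under their middle.
- bowl: Bystander: white bowl of beads, 76 mm across and 40 high, on the lane's right side near the stop, 135 to 140 mm from the centre line. Origin at its underside.
- tall_jar: Bystander: clear glass jar with a paper label, 60 mm across, 110 high, on the right of the bench. Origin at its underside.
- cup: Bystander: steel cup, 68 mm across, 75 high, on the right of the bench. Origin at its underside.
Things that resemble listed ones, but are neither listed nor needed, are in the scene too. What is shaped like the tray but green or orange is not meant.

How it is judged:
On the way:
1. the front half of the tray is in the lane, flat on the bench (x of tray in the frame of lane between 0 and 0.15 m and y of tray in the frame of lane between -0.02 and 0.02 m), for 0.05 s.
At the end, for the whole second after the job is handed in: The tray is at rest flat on the bench between the rails, its front end touching the stop or at most 6 mm short of it, square to the lane within 0.08 rad (x of tray in the frame of lane between 0.164 and 0.174 m and y of tray in the frame of lane between -0.014 and 0.014 m and angle between the x axis of tray and the x axis of lane, either way round below 0.08 rad and height (world z) of tray below 0.004 m and angle between tray's own z axis and vertical below 0.05 rad and linear speed of tray below 0.01 m/s).
It fails at once if a ceramic rail is touched by the tray, the robot or anything else (contact force between any of rail_left, rail_right and anything else above 0.2 N).
It fails at once if the tray is lifted (8 mm) or tipped (0.12 rad) (height (world z) of tray above 0.008 m or angle between tray's own z axis and vertical above 0.12 rad).
It fails at once if the tray is rammed against the stop (over 35 N) (contact force between tray and stop above 35 N).
It fails at once if another thing on the bench is moved by more than 15 mm (distance of any of jar, mould, paddle, tweezers, bowl, tall_jar, cup from where it was at the start of the episode above 0.015 m).
It also fails if it takes over 72 s, if anything falls off the work surface, if the arm or the gripper's body presses on something with over 40 N, if the wrist force passes 120 N, or if a joint passes its speed limit or range.

## Robot

A 6-joint arm with a two-finger parallel gripper is mounted at the origin on the work surface. World frame = base frame: x ahead of the robot, y to its left, z up, the work surface at z = 0. Lengths are in m, angles in rad, forces in N, time in s.
With the tool pointing down it reaches from about 0.3 to 0.875 m from the base axis. Payload 6.4 kg.
Tool frame: the origin (TCP) lies on the centre line of the jaws, within the pads' length; the fingertips stand 14 mm ahead of it and the grasp point (between the pads) lies 5 mm behind it; z points along the fingers, y is the line along which they close (so a half turn about z gives the same grasp; the last joint's range is limited). The gripper opens to 85 mm and grips with 20 to 120 N. Pads are 22 mm wide; open, the fingers measure 114 mm over their backs; the gripper's body (76 mm by 85 mm) begins 54 mm behind the grasp point. The pads swing forward as they close: fully open they stand 13 mm farther back than shut.
Start: joints at [1.142, 0.181, 1.607, -0, 1.354, -0.206], TCP at [0.127, 0.561, 0.245] pointing down, gripper open.
Joint ranges: [-2.99, 2.99], [-0.89, 2.07], [0.3, 2.58], [-1.14, 4.28], [0, 2.63], [-3.12, 3.12]. Speed limits (rad/s): [2.57, 2.57, 3.01, 3.14, 3.14, 3.14].

## Interface

Orientations are given as a unit quaternion [x, y, z, w].
In Python, from station import robot gives the robot as it stands. The module is installed in compiled form; this text tells all that it offers.
- The arm moves only by the shell command python3 -m jog 'ROWS' [OPENING] [FORCE]. ROWS is JSON, a list of rows, each a list of 2 entries, a list of its own where there are three numbers: the shift along the world's x, y, z in units of 40 mm (1.0 is 40 mm), then the turn, a rotation vector about the world's x, y, z in units of 6 degrees (1.0 is 6 degrees). A call has 1 to 12 rows; each row shifts and turns the commanded pose from where the row before left it; what a row does not reach is not made up. A row lasts 1/12 s, in which the tool goes at most 41.7 mm and 7.16 degrees, less where a joint would pass 70% of its speed; a pose out of reach is approached as far as the arm can. A call is refused whole if a number of a shift passes 1 or a number of a turn 1, either way. A call with a gripper value outside its range is refused whole. OPENING is the opening, from -1 (shut) to 1 (fully open), set as the call begins (- or left out, the last holds). The fingers move at their own pace and stop on an object; FORCE is the grip in N (left out, the last holds). Time passes only in rows, so rows that do not move let the fingers close. It gives the time, the measured TCP pose, the force, the opening and the grip force at its end, in the units of the state.
- robot.observe(): the state, without advancing time (a new reading comes with each control period).
- robot.snapshot(name): name is "side" or "top" or "wrist"; returns a dict with "color" (384x512x3 uint8, red, green, blue), "K" (3x3 intrinsics, pixels), "R" (3x3) and "t" (3): a world point X has camera coordinates R X + t; the wrist camera has in their place "tool_from_camera" (4x4, takes a point from camera to tool coordinates, whose origin is the TCP and whose axes are the flange's). Camera axes: x right, y down, z forward; pixel columns grow to the right and rows downward; lengths in m; the calibration is good to about 2 mm. The wrist camera is an equidistant fisheye: a pixel r from the principal point sees the ray r / f radians off the axis. A picture is of the moment at which its call begins: read the wrist's pose just before it. There is no depth.
- robot.close_job(): hands the job in; it is judged then, once.
Trained networks look in a picture, given as the dict that the camera call returned (one of the last four; its "shot" number tells which), for a name from the list of things; names that differ only in an ending like _2 or _b are one class to them, and where a whole thing is asked for, a point or a joint stands for the part that bears it (a point fixed in the world has none). Each returns a list of dicts, best first, with "score" (0 to 1); they miss things now and then, are a little off and sometimes report something else, mostly with a low value. They report only what shows in the picture. A call takes as long as a camera call. They do not tell look-alikes from the thing itself.
- robot.boxes_of(picture, label): "point" ([x, y, z] in m, in world coordinates, good to about 4 mm: the middle of the surface that is visible of it).
The state is a dict: "t": time; "joint_positions": joint angles; "dq": joint speeds; "effort": joint torques, N m; "ee_pos": TCP position; "tcp_rot": TCP orientation; "contact_force": force on the tool from outside, world axes, zero at the start; "ft_torque": the same for the moment, N m; "finger_gap": opening from 0.0 (shut) to 1.0 (fully open); "finger_force": force on a finger pad.
Only numpy, scipy, OpenCV 4.12 (cv2) and the standard library are available. Lean on these libraries where they do the work, as an engineer would, in place of code of your own. Each camera call takes 0.05 s, during which the arm holds its last target. There are 200 camera calls.

## Working session

There is one attempt and no reset: what is moved stays moved. The work goes in short steps, Python scripts to look and compute and a shell command to move; the robot and the scene stay as the last step left them, time stands still between calls to the robot, and variables do not carry over. Pictures are saved under pics/ and viewed, at most 10 in all, crops included, and the job is handed in when it is done.

```bash
mkdir -p pics; python3 - <<'E'
from station import robot
import cv2,numpy as np
s=robot.observe(); print(s)
for n in ("top","side"):
    p=robot.snapshot(n); cv2.imwrite(f"pics/{n}0.png",p["color"][:,:,::-1]); print(n,p["K"].tolist(),p["R"].tolist(),p["t"].tolist())
    for l in ["tray","lane","rail_left","rail_right","stop","jar","mould","bowl","cup","tall_jar","paddle","tweezers"]:
        r=robot.boxes_of(p,l); print(l,[(np.round(d["point"],3).tolist(),round(d["score"],2)) for d in r[:4]])
E
```

```text
{'t': 0.0, 'joint_positions': array([ 1.14169182e+00,  1.81561891e-01,  1.60802355e+00, -3.84862743e-05,
        1.35380577e+00, -2.06301361e-01]), 'dq': array([-0.0009361 ,  0.00010166,  0.00045285, -0.00031279, -0.00012622,
        0.00032007]), 'effort': array([-9.72800626e-04, -4.44877088e+01, -3.51330578e+01, -6.77729968e-04,
        9.41267033e-03, -5.40264102e-05]), 'ee_pos': array([0.12681939, 0.56028501, 0.2443649 ]), 'tcp_rot': array([ 1.11167117e-01,  9.93801320e-01, -8.60141290e-04, -2.63072669e-04]), 'contact_force': array([-0.88692891,  0.63855918,  0.15410984]), 'ft_torque': array([0.00560646, 0.00463874, 0.03292034]), 'finger_force': 0.0, 'finger_gap': 0.9988562153324906}
top [[353.141376657035, 0.0, 255.53041227630894], [0.0, 353.141376657035, 190.97407794205333], [0.0, 0.0, 1.0]] [[0.012397971687598344, -0.9999224987163884, 0.001134397993475078], [-0.9948986785953742, -0.012449252931326083, -0.10010811870487793], [0.10011448260472391, 0.0001125265566922253, -0.9949759181560941]] [-0.06996098215701814, 0.48811779971195757, 0.9629635408295311]
tray [([0.411, -0.303, 0
[... 1008 characters left out ...]
007, -0.10145617036458948, 1.8177534869683922]
tray [([0.608, -0.207, 0.038], 0.93), ([0.375, -0.134, 0.034], 0.86), ([0.236, -0.382, 0.036], 0.62), ([0.417, -0.323, 0.035], 0.61)]
lane [([0.566, 0.074, 0.001], 0.85)]
rail_left [([0.5, 0.056, 0.011], 0.73)]
rail_right [([0.639, 0.047, 0.016], 0.78)]
stop [([0.572, 0.18, 0.018], 0.51), ([0.717, 0.004, 0.018], 0.41)]
jar [([0.446, 0.064, 0.035], 0.64)]
mould [([0.72, 0.004, 0.021], 0.68)]
bowl [([0.703, 0.155, 0.024], 0.71)]
cup [([0.572, -0.534, 0.053], 0.7)]
tall_jar [([0.471, -0.539, 0.083], 0.84), ([0.608, -0.209, 0.039], 0.71)]
paddle [([0.689, -0.422, -0.001], 0.68)]
tweezers [([0.474, 0.389, 0.008], 0.41), ([0.606, -0.206, 0.038], 0.2)]
```

View pics/top0.png

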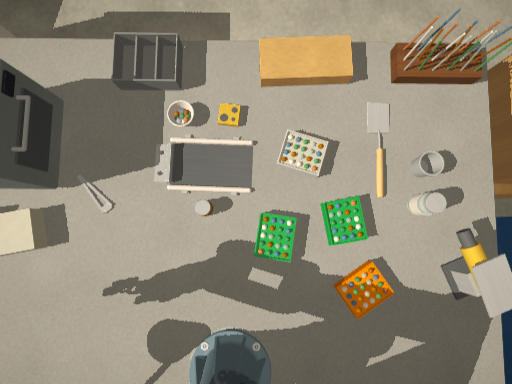

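```bash
python3 - <<'E'
import cv2
a=cv2.imread("pics/top0.png"); cv2.imwrite("pics/crop0.png",cv2.resize(a[130:330,150:416],None,fx=3,fy=3,interpolation=cv2.INTER_CUBIC))
E
```

```text
(no output)
```

View pics/crop0.png

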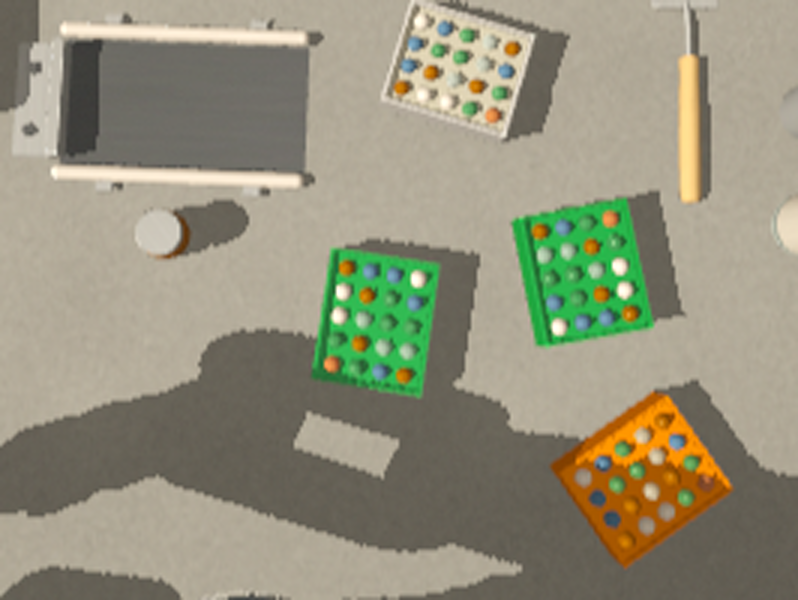

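The candidates are one silver-white tray at px (303,153), two green ones at (275,236) and (345,220), and an orange one at (363,288). The silver one fits: it is aluminium and sits before the lane mouth (mouth middle about px (252,166)). It lies to the lane's right and is turned further right. Next I'll fit the poses.

```bash
cat > fit.py <<'E'
import numpy as np,cv2
from scipy.optimize import minimize
from scipy.ndimage import map_coordinates
def T(p,q): # local pts -> world
    c,s=np.cos(q[2]),np.sin(q[2]); p=np.asarray(p,float)
    return np.c_[q[0]+c*p[:,0]-s*p[:,1],q[1]+s*p[:,0]+c*p[:,1],p[:,2]]
def proj(P,cam):
    c=P@cam["R"].T+cam["t"]; u=c@cam["K"].T; return u[:,:2]/u[:,2:]
def box(x0,x1,y0,y1,z0,z1): return np.array([[x,y,z] for x in(x0,x1) for y in(y0,y1) for z in(z0,z1)])
def tube(y): 
    a=np.linspace(0,2*np.pi,24,endpoint=False)
    return np.array([[x,y+.007*np.cos(t),.009+.007*np.sin(t)] for x in(0,.24) for t in a])
TRAY=[box(-.06,.06,-.05,.05,.042,.042)]
RAILS=[tube(.069),tube(-.069)]
def outline(h,n=200):
    h=np.vstack([h,h[:1]]); d=np.r_[0,np.cumsum(np.hypot(*np.diff(h,axis=0).T))]
    s=np.linspace(0,d[-1],n,endpoint=False); p=np.c_[np.interp(s,d,h[:,0]),np.interp(s,d,h[:,1])]
    t=np.roll(p,-1,0)-np.roll(p,1,0); nrm=np.c_[t[:,1],-t[:,0]]/np.linalg.norm(t,axis=1,keepdims=True)
    c=h.mean(0); 
    if ((p-c)*nrm).sum()<0: nrm=-nrm
    return p,nrm
def cost(q,parts,cams,e=1.0):
    tot=0
    for cam in cams:
        g=cam["g"]
        for P in parts:
            h=cv2.convexHull(proj(T(P,q),cam).astype(np.float32))[:,0]
            p,n=outline(h)
            f=lambda a: map_coordinates(g,[a[:,1],a[:,0]],order=1,mode="nearest")
            tot-=np.clip(f(p-e*n)-f(p+e*n),-20,80).mean()
    return tot
def fit(q0,parts,cams):
    best=None; q=np.array(q0,float)
    for cam in cams: cam["g"]=cv2.GaussianBlur(cam["color"].min(2).astype(np.float32),(0,0),.6)
    for e in(3,1.5,1):
        r=[minimize(cost,q+d,args=(parts,cams,e),method="Nelder-Mead",options=dict(initial_simplex=(q+d)+np.vstack([np.zeros(3),np.diag([.008,.008,.06])]),xatol=1e-5,fatol=1e-3)) for d in [np.zeros(3),[.005,0,.03],[0,.005,-.03],[-.005,-.005,0]]]
        b=min(r,key=lambda r:r.fun); q=b.x
    return q,b.fun
def inlane(t,l):
    d=t[:2]-l[:2]; c,s=np.cos(l[2]),np.sin(l[2]); return np.array([c*d[0]+s*d[1],-s*d[0]+c*d[1],t[2]-l[2]])
def draw(cam,items,name,fx=3,crop=None):
    a=cv2.resize(cam["color"][:,:,::-1],None,fx=fx,fy=fx,interpolation=cv2.INTER_CUBIC)
    for q,parts in items:
        for P in parts:
            h=cv2.convexHull(proj(T(P,q),cam).astype(np.float32))
            cv2.polylines(a,[np.int32((h+.5)*fx)],True,(0,0,255),1)
    x,y,w,h=crop; cv2.imwrite(name,a[y*fx:(y+h)*fx,x*fx:(x+w)*fx])
E
python3 - <<'E'
from fit import *
from station import robot
cams={n:robot.snapshot(n) for n in("top","side")}
L0=[.571,-.035,1.57+.03]; t0=[.6,-.2,1.3]
for k in(["top"],["side"],["top","side"]):
    c=[cams[i] for i in k]
    l,f1=fit(L0,RAILS,c); t,f2=fit(t0,TRAY,c); print(k,l.round(4),round(f1,1),t.round(4),round(f2,1),inlane(t,l).round(4))
draw(cams["top"],[(l,RAILS),(t,TRAY)],"pics/ov_top.png",4,(150,120,190,90))
draw(cams["side"],[(l,RAILS),(t,TRAY)],"pics/ov_side.png",3,(150,150,260,170))
a,b=cv2.imread("pics/ov_top.png"),cv2.imread("pics/ov_side.png");b=cv2.resize(b,None,fx=.45,fy=.45)
o=np.zeros((a.shape[0]+b.shape[0],800,3),np.uint8);o[:a.shape[0],:a.shape[1]]=a;o[a.shape[0]:,:b.shape[1]]=b;cv2.imwrite("pics/ov.png",o);print(o.shape)
E
```

```text
['top'] [ 0.5617 -0.051   1.5442] -108.4 [ 0.5978 -0.1917  1.2846] -38.2 [-0.1397 -0.0397 -0.2597]
['side'] [ 0.5636 -0.0472  1.5513] -129.1 [ 0.5993 -0.1942  1.2848] -27.5 [-0.1463 -0.0386 -0.2665]
['top', 'side'] [ 0.5624 -0.05    1.5472] -236.0 [ 0.5988 -0.1925  1.2846] -59.3 [-0.1416 -0.0398 -0.2626]
(590, 800, 3)
```

View pics/ov.png

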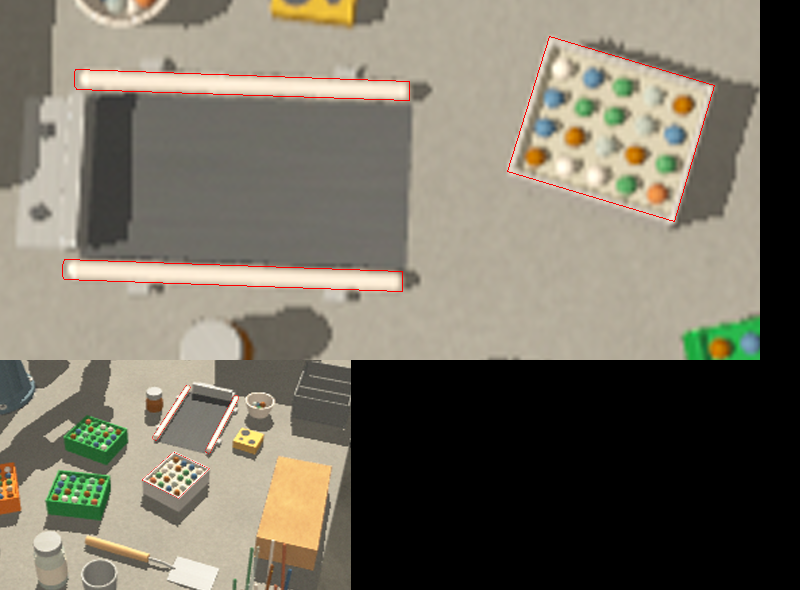

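The overlay matches both views. In the lane frame the tray is at x=-142, y=-40 mm, yaw -0.26 rad. My plan:
1. Put both open fingers parallel to the lane and push on the tray's outer long face, to square and centre it.
2. Push from behind with both fingers.

First I'll move above the far side.

```bash
R='[[[0.6,-0.8,0],[0,0,0.08]],[[0.6,-0.8,0],[0,0,0.08]]]'
python3 -m jog '[[[0.6,-0.8,0],[0,0,0.08]],[[0.6,-0.8,0],[0,0,0.08]],[[0.6,-0.8,0],[0,0,0.08]],[[0.6,-0.8,0],[0,0,0.08]],[[0.6,-0.8,0],[0,0,0.08]],[[0.6,-0.8,0],[0,0,0.08]],[[0.6,-0.8,0],[0,0,0.08]],[[0.6,-0.8,0],[0,0,0.08]],[[0.6,-0.8,0],[0,0,0.08]],[[0.6,-0.8,0],[0,0,0.08]],[[0.6,-0.8,0],[0,0,0.08]],[[0.6,-0.8,0],[0,0,0.08]]]' 1
python3 -m jog '[[[0.6,-0.8,0],[0,0,0.08]],[[0.6,-0.8,0],[0,0,0.08]],[[0.6,-0.8,0],[0,0,0.08]],[[0.6,-0.8,0],[0,0,0.08]],[[0.6,-0.8,0],[0,0,0.08]],[[0.6,-0.8,0],[0,0,0.08]],[[0.6,-0.8,0],[0,0,0.08]],[[0.6,-0.8,0],[0,0,0.08]],[[0.6,-0.8,0],[0,0,0.08]],[[0.6,-0.8,0],[0,0,0.08]],[[0.6,-0.8,0],[0,0,0.08]],[[0,0,0],[0,0,0.08]]]'
```

```text
t: 2.4
ee_pos: [0.4159, 0.175, 0.2457]
tcp_rot: [0.061, 0.998, 0.0, 0.0]
contact_force: [0.8, -0.3, -0.5]
finger_gap: 1.0
finger_force: 0.0
t: 3.4
ee_pos: [0.6811, -0.1818, 0.2428]
tcp_rot: [0.013, 1.0, -0.001, -0.0]
contact_force: [-0.6, 0.9, -0.2]
finger_gap: 1.0
finger_force: 0.0
```

```bash

python3 -m jog '[[[0.7,-0.65,0],[0,0,0]],[[0,0,-0.9],[0,0,0]],[[0,0,-0.9],[0,0,0]],[[0,0,-0.9],[0,0,0]],[[0,0,-0.9],[0,0,0]],[[0,0,-0.6],[0,0,0]],[[0,0,0],[0,0,0]],[[0,0,0],[0,0,0]]]'
python3 - <<'E'
from fit import *
from station import robot
s=robot.observe();print(s["ee_pos"],s["tcp_rot"],s["contact_force"])
p=robot.snapshot("side");cv2.imwrite("pics/s1.png",cv2.resize(p["color"][180:300,250:410,::-1],None,fx=5,fy=5,interpolation=cv2.INTER_CUBIC))
E
```

```text
t: 4.07
ee_pos: [0.7059, -0.2006, 0.0755]
tcp_rot: [0.011, 1.0, 0.001, -0.002]
contact_force: [0.0, -0.7, 0.7]
finger_gap: 1.002
finger_force: 0.0
[ 0.70589071 -0.20060943  0.07547424] [ 1.08591182e-02  9.99939075e-01  8.31989362e-04 -1.79805667e-03] [ 0.02996072 -0.72602376  0.65335409]
```

View pics/s1.png

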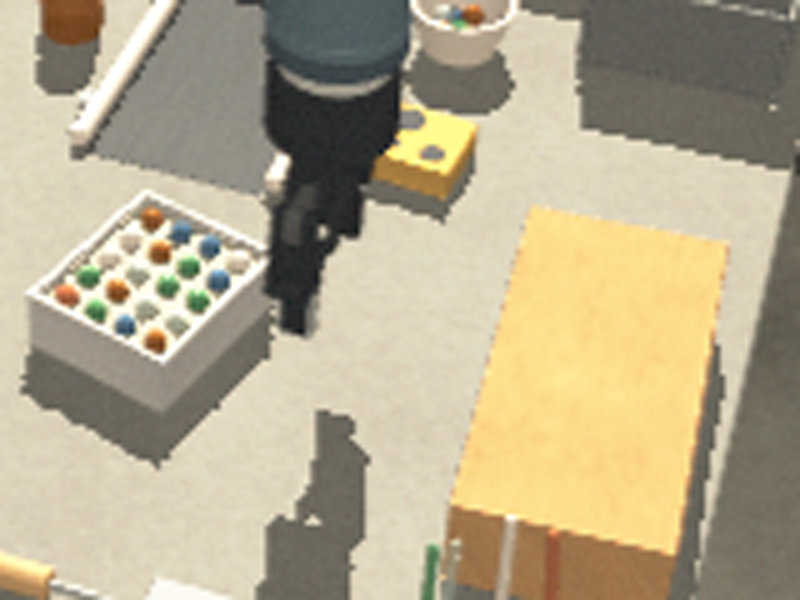

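The open hand stands clear of the tray on its outer side, and the near fingertip shows at full px (309,246). I'll work out its height from that.

```bash

python3 - <<'E'
from fit import *
from station import robot
p=robot.snapshot("side")
for z in(.05,.06,.065,.07,.075): print(z,proj(np.array([[.706,-.250,z],[.706,-.257,z],[.706+.011,-.257,z],[.706-.011,-.257,z]]),p).round(1).tolist())
E
```

```text
0.05 [[308.4, 253.2], [307.7, 254.8], [311.4, 255.7], [304.0, 253.8]]
0.06 [[308.5, 250.6], [307.8, 252.2], [311.5, 253.2], [304.1, 251.3]]
0.065 [[308.6, 249.4], [307.9, 251.0], [311.6, 251.9], [304.2, 250.1]]
0.07 [[308.7, 248.1], [308.0, 249.7], [311.7, 250.6], [304.3, 248.8]]
0.075 [[308.8, 246.8], [308.0, 248.4], [311.8, 249.3], [304.3, 247.5]]
```

```bash

python3 -m jog '[[[0,0,-0.7],[0,0,0]],[[0,0,-0.65],[0,0,0]],[[0,0,0],[0,0,0]],[[-0.3,0,0],[0,0,0]],[[-0.3,0,0],[0,0,0]],[[0,0,0],[0,0,0]]]'
python3 -m jog '[[[-0.12,0,0],[0,0,0]],[[-0.12,0,0],[0,0,0]],[[-0.12,0,0],[0,0,0]],[[-0.12,0,0],[0,0,0]],[[-0.12,0,0],[0,0,0]],[[-0.12,0,0],[0,0,0]],[[-0.12,0,0],[0,0,0]],[[-0.12,0,0],[0,0,0]],[[-0.12,0,0],[0,0,0]],[[-0.12,0,0],[0,0,0]],[[0,0,0],[0,0,0]],[[0,0,0],[0,0,0]]]'
cat > look.py <<'E'
import sys
from fit import *
from station import robot
L=np.array([.5624,-.0500,1.5472]); g=list(map(float,sys.argv[1:4]))
s=robot.observe(); cams={n:robot.snapshot(n) for n in("top","side")}
print("tcp",s["ee_pos"].round(4),s["tcp_rot"].round(3),s["contact_force"].round(1),"tcp in lane",inlane(np.r_[s["ee_pos"][:2],0],L).round(4)[:2])
for k in(["top"],["side"],["top","side"]):
    t,f=fit(g,TRAY,[cams[i] for i in k]); print(k,t.round(4),round(f,1),"lane",inlane(t,L).round(4))
draw(cams["side"],[(L,RAILS),(t,TRAY)],"pics/a.png",4,(200,150,190,140)); draw(cams["top"],[(L,RAILS),(t,TRAY)],"pics/b.png",4,(150,120,200,100))
E
python3 look.py .575 -.19 1.5
```

```text
t: 4.67
ee_pos: [0.6832, -0.2018, 0.0263]
tcp_rot: [0.011, 1.0, -0.001, 0.001]
contact_force: [-0.2, 0.6, 0.2]
finger_gap: 0.998
finger_force: 0.0
t: 5.67
ee_pos: [0.6338, -0.2013, 0.0227]
tcp_rot: [0.011, 1.0, 0.0, -0.001]
contact_force: [0.4, -0.3, -1.1]
finger_gap: 1.002
finger_force: 0.0
tcp [ 0.6338 -0.2013  0.0227] [ 0.011  1.     0.    -0.001] [ 0.4 -0.3 -1.1] tcp in lane [-0.1495 -0.075 ]
['top'] [ 0.5787 -0.1854  1.2802] -4.2 lane [-0.1349 -0.0195 -0.267 ]
['side'] [ 0.5459 -0.1939  1.7887] -21.6 lane [-0.1442  0.0131  0.2415]
['top', 'side'] [ 0.5459 -0.1939  1.7891] -21.4 lane [-0.1443  0.0131  0.2419]
```

```bash
python3 -c "
import cv2,numpy as np
a,b=cv2.imread('pics/a.png'),cv2.imread('pics/b.png')
a=cv2.resize(a,(500,368));o=np.zeros((600,800,3),np.uint8);o[:368,:500]=a;b=cv2.resize(b,(464,232));o[368:600,:464]=b;cv2.imwrite('pics/c.png',o)"
```

```text
(no output)
```

View pics/c.png

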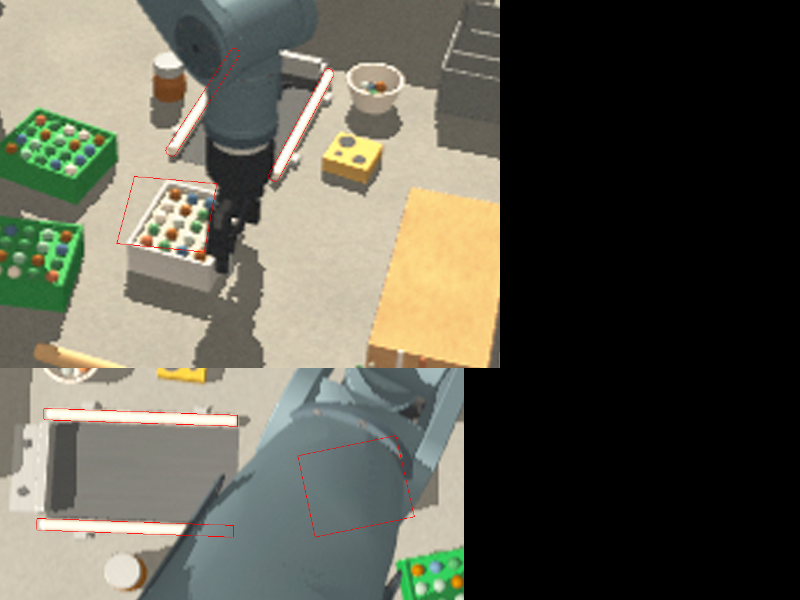

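The side view shows the tray flush against the fingers and nearly square. The red tray fit is wrong because the arm hides part of it. I'll push 12 mm more, back off, lift, and measure in the clear.

```bash

python3 -m jog '[[[-0.1,0,0],[0,0,0]],[[-0.1,0,0],[0,0,0]],[[-0.1,0,0],[0,0,0]],[[0,0,0],[0,0,0]],[[0,0,0],[0,0,0]],[[0.6,0,0],[0,0,0]],[[0.3,0,0.5],[0,0,0]],[[0,0,1],[0,0,0]],[[0,0,1],[0,0,0]],[[0,0,1],[0,0,0]]]'
python3 -m jog '[[[0,-0.9,0],[0,0,-1]],[[0,-0.9,0],[0,0,-1]],[[0,-0.9,0],[0,0,-1]],[[0,-0.9,0],[0,0,-1]],[[0,-0.9,0],[0,0,-1]],[[-0.5,-0.7,0],[0,0,-1]],[[-0.5,-0.7,0],[0,0,-1]],[[-0.5,0,0],[0,0,-1]],[[-0.5,0,0],[0,0,-1]],[[0,0,0],[0,0,-1]],[[0,0,0],[0,0,-1]],[[0,0,0],[0,0,-1]]]' 0
python3 look.py .57 -.19 1.54
```

```text
t: 6.6
ee_pos: [0.6584, -0.2008, 0.164]
tcp_rot: [0.011, 1.0, 0.0, -0.001]
contact_force: [0.5, 0.2, -0.3]
finger_gap: 0.998
finger_force: 0.0
t: 7.6
ee_pos: [0.5782, -0.4374, 0.1633]
tcp_rot: [0.599, 0.801, -0.0, -0.0]
contact_force: [0.4, 0.5, -0.3]
finger_gap: 0.499
finger_force: 0.0
tcp [ 0.5782 -0.4374  0.1633] [ 0.599  0.801 -0.    -0.   ] [ 0.4  0.5 -0.3] tcp in lane [-0.3869 -0.0249]
['top'] [ 0.5586 -0.1998  1.5464] -35.0 lane [-0.1499  0.0003 -0.0008]
['side'] [ 0.5614 -0.164   1.5521] -26.3 lane [-0.114  -0.0017  0.0049]
['top', 'side'] [ 0.5662 -0.1848  1.8612] -29.7 lane [-0.1346 -0.007   0.314 ]
```

Top camera: tray at y=+0.3 mm, yaw -0.001, x=-150 mm. Now I'll finish the turn and descend behind it.

```bash

python3 -m jog '[[[-0.27,0.9,0],[0,0,-1]],[[-0.27,0.9,0],[0,0,-1]],[[0,0.9,0],[0,0,-1]],[[0,0.8,0],[0,0,0]],[[0,0,-0.9],[0,0,0]],[[0,0,-0.9],[0,0,0]],[[0,0,-0.9],[0,0,0]],[[0,0,-0.55],[0,0,0]],[[0,0,0],[0,0,0]],[[0,0,0],[0,0,0]]]'
cat > look2.py <<'E'
from fit import *
from station import robot
import sys
L=np.array([.5624,-.0500,1.5472]); g=float(sys.argv[1])
c,s_=np.cos(L[2]),np.sin(L[2]); q=np.array([L[0]+c*g,L[1]+s_*g,L[2]])
s=robot.observe(); e=s["ee_pos"]; a=s["tcp_rot"]
print("lane tcp",inlane(np.r_[e[:2],2*np.arctan2(a[1],a[0])],L).round(4),"z",e[2].round(4),s["contact_force"].round(1))
cams=[robot.snapshot(n) for n in("top","side")]
for m in cams: t,f=fit(q,TRAY,[m]); print("tray",inlane(t,L).round(4),round(f,1))
draw(cams[1],[(L,RAILS),(q,TRAY)],"pics/a.png",5,(240,170,150,110)); draw(cams[0],[(L,RAILS),(q,TRAY)],"pics/b.png",4,(150,120,200,100))
E
python3 look2.py -.15
```

```text
t: 8.53
ee_pos: [0.5566, -0.2964, 0.0321]
tcp_rot: [0.714, 0.7, -0.0, -0.002]
contact_force: [0.0, 0.7, 0.4]
finger_gap: 0.5
finger_force: 0.0
lane tcp [-0.2465  0.      0.0044] z 0.0321 [0.  0.7 0.4]
tray [-0.1482  0.0002 -0.0076] -23.3
tray [-0.1459 -0.0034  0.0082] -20.7
```

View pics/a.png

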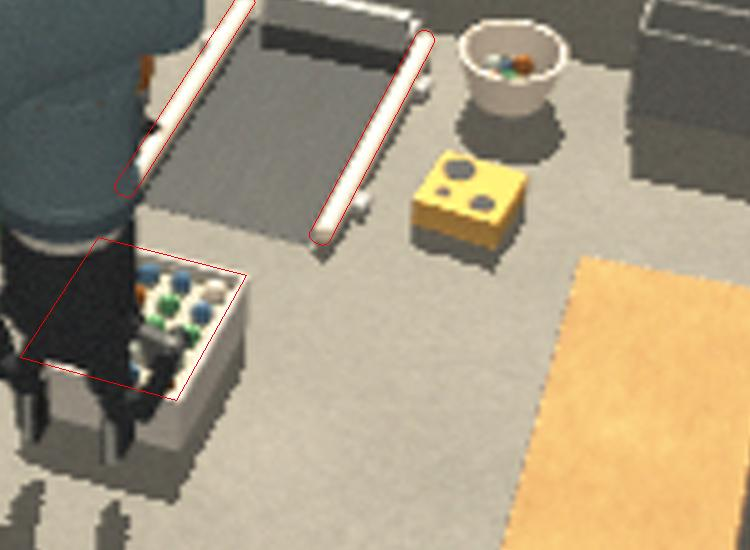

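Both fingers stand behind the rear face and the tray outline is where expected. Now pushing to just before the mouth.

```bash

python3 -m jog '[[[0.005,0.2,0],[0,0,0]],[[0.005,0.2,0],[0,0,0]],[[0.005,0.2,0],[0,0,0]],[[0.005,0.2,0],[0,0,0]],[[0.005,0.2,0],[0,0,0]],[[0.005,0.2,0],[0,0,0]],[[0.005,0.2,0],[0,0,0]],[[0.005,0.2,0],[0,0,0]],[[0.005,0.2,0],[0,0,0]],[[0.005,0.2,0],[0,0,0]],[[0,0.1,0],[0,0,0]],[[0,0,0],[0,0,0]]]'
python3 look2.py -.084
```

```text
t: 9.63
ee_pos: [0.5589, -0.2113, 0.0327]
tcp_rot: [0.714, 0.7, 0.0, -0.001]
contact_force: [-0.5, -0.4, -0.2]
finger_gap: 0.499
finger_force: 0.0
lane tcp [-0.1613 -0.0003  0.0028] z 0.0327 [-0.5 -0.4 -0.2]
tray [-0.0707 -0.0123  0.5338] -12.0
tray [-0.0887 -0.0031  0.0219] -24.7
```

```bash

python3 -m jog '[[[0.004,0.15,0],[0,0,0]],[[0.004,0.15,0],[0,0,0]],[[0.004,0.15,0],[0,0,0]],[[0.004,0.15,0],[0,0,0]],[[0.004,0.15,0],[0,0,0]],[[0.004,0.15,0],[0,0,0]],[[0.004,0.15,0],[0,0,0]],[[0,0,0],[0,0,0]],[[0,0,0],[0,0,0]]]'
python3 look2.py -.048
```

```text
t: 10.48
ee_pos: [0.5606, -0.1704, 0.0334]
tcp_rot: [0.714, 0.7, 0.0, -0.0]
contact_force: [-0.1, 0.3, -0.1]
finger_gap: 0.502
finger_force: 0.0
lane tcp [-0.1204 -0.0011  0.0026] z 0.0334 [-0.1  0.3 -0.1]
tray [-0.0473  0.0001 -0.0072] -20.7
tray [-0.0483 -0.0042  0.0211] -24.3
```

View pics/a.png

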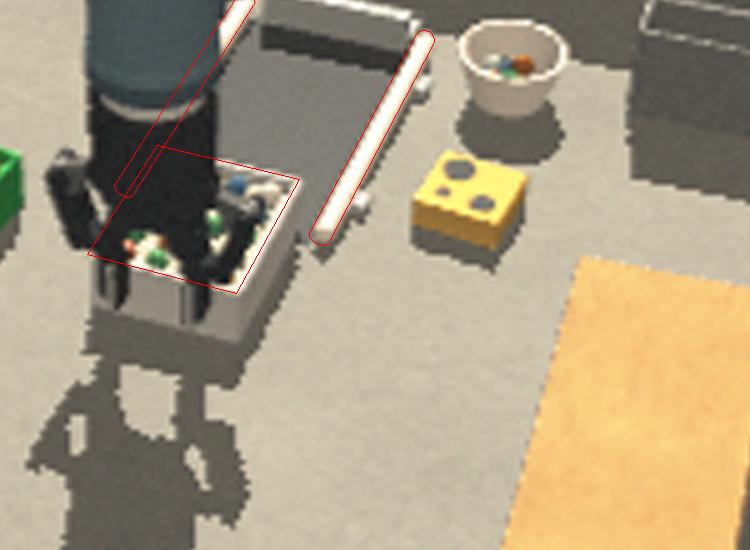

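The tray sits at the mouth (outline matches within about 2 mm), square and clear of both rails. Pushing on.

```bash

python3 -m jog '[[[0.003,0.15,0],[0,0,0]],[[0.003,0.15,0],[0,0,0]],[[0.003,0.15,0],[0,0,0]],[[0.003,0.15,0],[0,0,0]],[[0.003,0.15,0],[0,0,0]],[[0.003,0.15,0],[0,0,0]],[[0.003,0.15,0],[0,0,0]],[[0.003,0.15,0],[0,0,0]],[[0.003,0.15,0],[0,0,0]],[[0.003,0.15,0],[0,0,0]],[[0,0,0],[0,0,0]],[[0,0,0],[0,0,0]]]'
python3 look2.py .012
```

```text
t: 11.58
ee_pos: [0.5611, -0.1099, 0.0328]
tcp_rot: [0.715, 0.7, 0.0, -0.001]
contact_force: [0.7, 0.5, -0.3]
finger_gap: 0.499
finger_force: 0.0
lane tcp [-0.0599 -0.0001  0.0024] z 0.0328 [ 0.7  0.5 -0.3]
tray [ 0.0125 -0.0202  0.0446] -16.7
tray [ 0.0122 -0.0093  0.1507] -20.6
```

View pics/a.png

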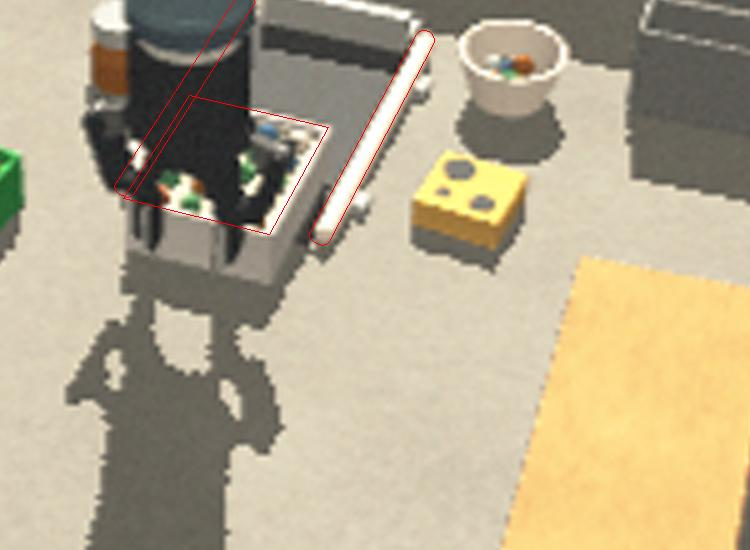

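The y=0 overlay still matches the rear and right edges. The fit numbers are spoilt by the hand hiding the tray. Continuing.

```bash

python3 -m jog '[[[0.004,0.15,0],[0,0,0]],[[0.004,0.15,0],[0,0,0]],[[0.004,0.15,0],[0,0,0]],[[0.004,0.15,0],[0,0,0]],[[0.004,0.15,0],[0,0,0]],[[0.004,0.15,0],[0,0,0]],[[0.004,0.15,0],[0,0,0]],[[0.004,0.15,0],[0,0,0]],[[0.004,0.15,0],[0,0,0]],[[0.004,0.15,0],[0,0,0]],[[0,0,0],[0,0,0]],[[0,0,0],[0,0,0]]]'
python3 look2.py .072
```

```text
t: 12.68
ee_pos: [0.5635, -0.0504, 0.0334]
tcp_rot: [0.714, 0.7, 0.0, -0.0]
contact_force: [-0.6, -0.3, -0.8]
finger_gap: 0.498
finger_force: 0.0
lane tcp [-0.0004 -0.0011  0.0026] z 0.0334 [-0.6 -0.3 -0.8]
tray [ 0.1151 -0.0203  0.0851] -11.5
tray [ 0.0842 -0.0043 -0.0338] -25.4
```

View pics/a.png

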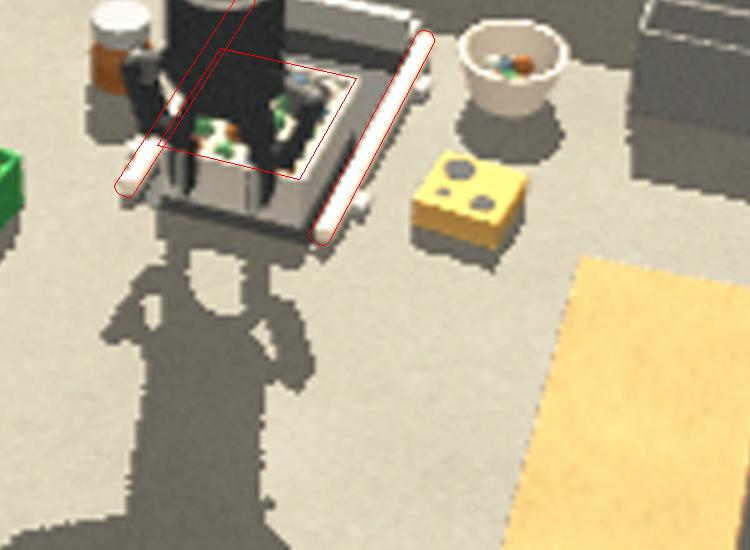

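The tray is centred and matches the y=0 outline, with gaps on both sides. I'll push 72 mm more, then creep to the stop.

```bash

python3 -m jog '[[[0.003,0.15,0],[0,0,0]],[[0.003,0.15,0],[0,0,0]],[[0.003,0.15,0],[0,0,0]],[[0.003,0.15,0],[0,0,0]],[[0.003,0.15,0],[0,0,0]],[[0.003,0.15,0],[0,0,0]],[[0.003,0.15,0],[0,0,0]],[[0.003,0.15,0],[0,0,0]],[[0.003,0.15,0],[0,0,0]],[[0.003,0.15,0],[0,0,0]],[[0.003,0.15,0],[0,0,0]],[[0.003,0.15,0],[0,0,0]]]'
python3 -m jog '[[[0,0.05,0],[0,0,0]],[[0,0.05,0],[0,0,0]],[[0,0.05,0],[0,0,0]],[[0,0.05,0],[0,0,0]],[[0,0.05,0],[0,0,0]],[[0,0.05,0],[0,0,0]],[[0,0.05,0],[0,0,0]],[[0,0.05,0],[0,0,0]],[[0,0,0],[0,0,0]],[[0,0,0],[0,0,0]]]'
python3 look2.py .16
```

```text
t: 13.78
ee_pos: [0.565, 0.0213, 0.0335]
tcp_rot: [0.715, 0.699, 0.0, 0.0]
contact_force: [-0.4, -5.1, 3.2]
finger_gap: 0.504
finger_force: 2.5
t: 14.62
ee_pos: [0.5647, 0.0371, 0.0331]
tcp_rot: [0.715, 0.699, 0.0, -0.0]
contact_force: [0.4, -1.8, 1.2]
finger_gap: 0.5
finger_force: 1.2
lane tcp [ 0.0871 -0.0003  0.0016] z 0.0331 [ 0.4 -1.8  1.2]
tray [ 0.1369 -0.0206  0.1364] -16.2
tray [ 0.1601 -0.0125  0.2507] -22.9
```

```bash

python3 -m jog '[[[0,0.03,0],[0,0,0]],[[0,0.03,0],[0,0,0]],[[0,0.03,0],[0,0,0]],[[0,0.03,0],[0,0,0]],[[0,0.03,0],[0,0,0]],[[0,0.02,0],[0,0,0]]]'
python3 -m jog '[[[0,0.02,0],[0,0,0]],[[0,0.02,0],[0,0,0]]]'
python3 -m jog '[[[0,0.02,0],[0,0,0]],[[0,0,0],[0,0,0]]]'
python3 look2.py .168
```

```text
t: 15.22
ee_pos: [0.5645, 0.0439, 0.0331]
tcp_rot: [0.715, 0.699, -0.0, -0.0]
contact_force: [-0.1, -2.3, -0.0]
finger_gap: 0.501
finger_force: 1.5
t: 15.38
ee_pos: [0.5645, 0.0454, 0.033]
tcp_rot: [0.715, 0.699, -0.0, -0.0]
contact_force: [-0.4, -2.7, -1.3]
finger_gap: 0.499
finger_force: 1.3
t: 15.55
ee_pos: [0.5645, 0.0464, 0.0331]
tcp_rot: [0.715, 0.699, -0.0, -0.0]
contact_force: [0.2, -0.9, -1.5]
finger_gap: 0.5
finger_force: 0.8
lane tcp [0.0964 0.0001 0.0019] z 0.0331 [ 0.2 -0.9 -1.5]
tray [ 0.1472 -0.0089 -0.2137] -23.4
tray [ 0.1648 -0.0036  0.0042] -21.6
```

```bash

python3 -m jog '[[[0,0.02,0],[0,0,0]],[[0,0,0],[0,0,0]]]' | grep -E "ee_pos|force"
python3 -m jog '[[[0,0.02,0],[0,0,0]],[[0,0,0],[0,0,0]]]' | grep -E "ee_pos|force"
python3 -m jog '[[[0,0.02,0],[0,0,0]],[[0,0,0],[0,0,0]]]' | grep -E "ee_pos|force"
```

```text
ee_pos: [0.5646, 0.0464, 0.0332]
contact_force: [-0.9, -4.6, -0.3]
finger_force: 2.2
ee_pos: [0.5645, 0.0465, 0.0332]
contact_force: [-1.8, -8.1, -1.0]
finger_force: 3.9
ee_pos: [0.5644, 0.0466, 0.0332]
contact_force: [-1.9, -11.2, -0.1]
finger_force: 5.6
```

The force climbs to 11 N while the position holds, so the tray is on the stop. I'll back off straight and lift clear.

```bash

python3 -m jog '[[[0,-0.1,0],[0,0,0]],[[-0.01,-0.5,0],[0,0,0]],[[-0.01,-0.6,0],[0,0,0]],[[0,0,0.9],[0,0,0]],[[0,0,0.9],[0,0,0]],[[0,0,0.9],[0,0,0]],[[0,-0.9,0.3],[0,0,0]],[[0,-1,0],[0,0,0]],[[0,-1,0],[0,0,0]],[[0,-1,0],[0,0,0]],[[0,-1,0],[0,0,0]],[[0,-1,0],[0,0,0]]]'
python3 -m jog '[[[0,-1,0],[0,0,0]],[[0,-0.5,0],[0,0,0]],[[0,0,0],[0,0,0]],[[0,0,0],[0,0,0]]]'
python3 look2.py .169
python3 -c "
import cv2,numpy as np
a,b=cv2.imread('pics/a.png'),cv2.imread('pics/b.png')
a=cv2.resize(a,(340,250));b=cv2.resize(b,(680,340));o=np.zeros((600,680,3),np.uint8);o[:340]=b;o[345:595,:340]=a;cv2.imwrite('pics/end.png',o)"
```

```text
t: 17.15
ee_pos: [0.5642, -0.237, 0.1537]
tcp_rot: [0.715, 0.7, 0.001, 0.0]
contact_force: [0.9, 0.1, 0.1]
finger_gap: 0.502
finger_force: 0.0
t: 17.48
ee_pos: [0.5639, -0.2964, 0.1531]
tcp_rot: [0.716, 0.699, 0.001, -0.0]
contact_force: [0.5, 0.9, -0.4]
finger_gap: 0.5
finger_force: 0.0
lane tcp [-0.2463 -0.0073 -0.0004] z 0.1531 [ 0.5  0.9 -0.4]
tray [ 0.1858  0.0021 -0.0027] -34.0
tray [ 0.1647 -0.0021  0.0174] -23.5
```

View pics/end.png

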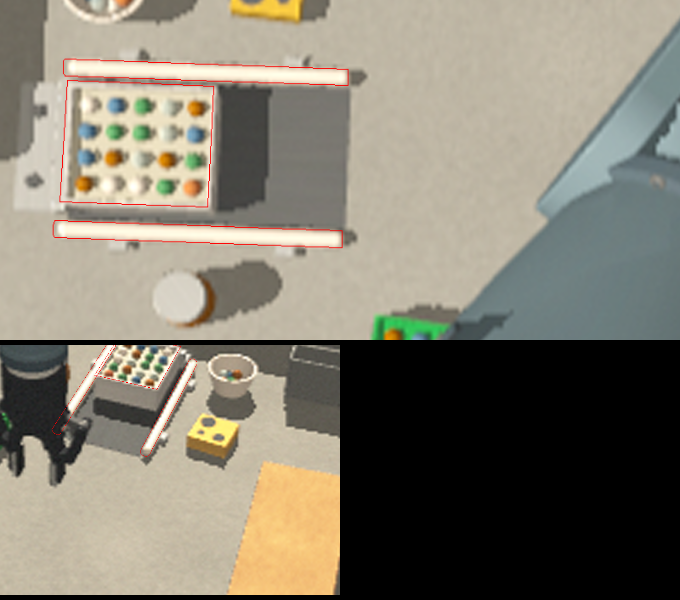

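The tray stands square against the stop, centred, with both rails clear and the hand away. The outline drawn at x=169 mm fits in both views.

```bash
python3 -c "
from station import robot
print(robot.close_job())"
```

```text
the job is handed in; nothing more can be done
None
```

I pushed the tray between the rails until it stood square against the steel stop (last push about 11 N), saw no rail contact or disturbed items in the pictures, and handed the job in with the hand clear at about 17.5 s; no verdict came back.

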